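# Ring for craft time and hold the chest lid at the pointer

### The job

Call the children by pressing the desk bell's plunger fully down to its stop and letting it come up again, then lift the lid of the wooden craft chest until it lies in line with the steel pointer arm at its side, and keep holding it there: the lid has no stay and falls shut by itself, so finish with the robot still holding it at that angle. Do not shift the pointer or push the other things on the table about.

Things in the scene. Friction and masses are not known exactly. Their poses are not given: they have to be found in the camera images.
- bell: desk bell, fixed to the table: steel dome 84 mm wide on a black round foot 90 mm wide, crown of the dome 51 mm above the table; origin under its centre
- plunger_top (a point): top centre of the bell's spring plunger, an upright round steel knob 20 mm wide in the middle of the dome. Its top is 69 mm above the table, 18 mm above the dome. Pressed straight down it travels 8 mm against a spring (1.2 N to start, 4 N at the stop) and springs back up when released
- plunger (a joint): travel of the bell's plunger in m: 0 up, 0.008 down at its stop
- chest: craft chest, fixed to the table: a plywood box 200 mm deep (x), 260 mm wide (y), 118 mm high with a hinged lid. Origin under its centre, z up, -x towards its front, where the lid opens; its yaw varies
- lid_hinge (a point): middle of the lid's hinge line, on top of the chest's far (+x) wall, 119 mm above the table, level with the underside of the shut lid. Axes are the chest's and do not turn with the lid: y along the hinge, -x towards the chest's front
- lid_handle (a point): centre of the lid's handle: a round steel bar 12 mm thick, 110 mm long, parallel to the hinge, on two posts; centre 40 mm above the lid's upper face, 20 mm from its front edge. With the lid shut it is at x -180, y 0, z +50 mm from the hinge point; it swings with the lid. Axes turn with the lid: -x to the front edge, y along the bar. The round bar can turn between fingers gripping across it
- lid (a joint): opening angle of the lid in rad: 0 shut and level, growing as its front edge rises; limit 1.35. The lid is a plywood panel 200 x 260 x 10 mm, about 0.4 kg (varies); it falls shut when let go
- pointer_tip (a point): middle of the round end (24 mm disc) of the pointer arm, a flat dark steel strip 14 mm high, 6 mm thick, pivoted on the hinge line at the chest's -y side, 9 mm clear of the lid's side edge; the tip is 200 mm from the hinge line. Axes as the lid's: -x from pivot to tip. It stands up at the wanted angle and stays by friction
- pointer (a joint): angle of the pointer arm in rad, counted as the lid's angle: 0 level, growing upward. It shows the angle to which the lid is to be lifted (set between 0.5 and 1.05)
- cup: bystander, to be left alone: clear plastic cup, mouth 64 mm wide, 70 mm high, standing in front of the chest; origin under its centre
- brush: bystander, to be left alone: paste brush 170 mm long lying flat; origin under its middle
- paste_jar: bystander, to be left alone: glass jar with metal cap, 56 mm wide, 55 mm high, near the bell on its far side; origin under its centre
- tape_roll: bystander, to be left alone: roll of paper tape lying flat, 64 mm wide, 18 mm high, near the bell on its robot side; origin under its centre
- globe: bystander, to be left alone: papier-mache ball (144 mm) fixed in a blue bowl, 170 mm high over all; origin under its centre
- jug: bystander, to be left alone: clear plastic jug with a side handle, 110 mm wide, 150 mm high; origin under its centre
- glue_stick: bystander, to be left alone: white upright glue stick, 30 mm wide, 90 mm high; origin under its centre
Mind the look-alikes: they are no part of the job. Leave any pink or red look-alike of the bell alone.

How it is judged:
By the outcome, as a careful person would: the job done as asked, in the order asked, and still so for the second after the job is handed in, while the arm keeps its last pose, push and grip.
It also fails if it takes over 50 s, if anything falls off the work surface, if the arm or the gripper's body presses on something with over 40 N, if the wrist force passes 120 N, or if a joint passes its speed limit or range.

### The arm

A 7-joint arm with a two-finger parallel gripper is mounted at the origin on the work surface. World frame = base frame: x ahead of the robot, y to its left, z up, the work surface at z = 0. Lengths are in m, angles in rad, forces in N, time in s.
With the tool pointing down it reaches from about 0.425 to 0.925 m from the base axis. Payload 6.8 kg.
Tool frame: the origin (TCP) lies at the very end of the fingers, on their centre line; the grasp point (between the pads) lies 19 mm behind it; y points along the fingers, x is the direction in which the jaws open and shut, and the axes are right-handed (so a half turn about y gives the same grasp; the last joint's range is limited). The gripper opens to 85 mm and grips with 20 to 120 N. Pads are 22 mm wide; open, the fingers measure 114 mm over their backs; the gripper's body (76 mm by 85 mm) begins 54 mm behind the grasp point. The pads swing forward as they close: fully open they stand 13 mm farther back than shut.
Start: joints at [-1.423, 0.477, 0.022, 1.555, -0.011, 1.109, -0.083], TCP at [0.171, 0.653, 0.231] pointing down, gripper open.
Joint ranges: [-2.96, 2.96], [-0.34, 2.1], [-1.41, 1.46], [0.24, 2.44], [-1.37, 4.51], [0.17, 1.92], [-2.96, 2.96]. Speed limits (rad/s): [2.39, 2.39, 3.14, 3.14, 3.14, 3.14, 3.14].

### API

Orientations are given as a unit quaternion [w, x, y, z].
In Python, from station import monitor, vision, order gives the robot as it stands.
- The arm moves only by the tool send_rows, never from a script. Its argument "moves" is a list of rows, each a list of 7 numbers: the turn, a rotation vector about the tool's x, y, z in rad, then the shift along the tool's x, y, z in mm, then the opening, from 0 (shut) to 1 (fully open). In form: [[wx, wy, wz, dx, dy, dz, gripper], ...]. A call has 1 to 8 rows; each row shifts and turns the pose as measured when the row begins, along the tool's axes as they then stand; what a row does not reach is not made up. A row lasts 1/10 s, in which the tool goes at most 50 mm and 8.59 degrees, less where a joint would pass 70% of its speed; a pose out of reach is approached as far as the arm can. A call is refused whole if a number of a shift passes 50 or a number of a turn 0.15, either way. A call with a gripper value outside its range is refused whole. The fingers move at their own pace and stop on an object; "grip_force" is the grip in N (left out, the last holds). Time passes only in rows, so rows that do not move let the fingers close. It gives the time, the measured TCP pose, the force and the opening at its end, in the units of the state.
- monitor.get_obs(): the state, without advancing time (a new reading comes with each control period).
- vision.read_camera(name): name is "scene" or "top"; returns a dict with "img" (400x640x3 uint8, red, green, blue), "K" (3x3 intrinsics, pixels), "rvec" (rotation vector, rad) and "tvec" (3), from world to camera coordinates, as OpenCV has them. Camera axes: x right, y down, z forward; pixel columns grow to the right and rows downward; lengths in m; the calibration is good to about 2 mm. A picture is of the moment at which its call begins. There is no depth.
- order.hand_in(): hands the job in, once; it reports no verdict.
Trained networks look in the newest picture that a camera, given by its name, has taken for a name from the list of things; names that differ only in an ending like _2 or _b are one class to them, and where a whole thing is asked for, a point or a joint stands for the part that bears it (a point fixed in the world has none). Each returns a list of dicts, best first, with "score" (0 to 1); they miss things now and then, are a little off and sometimes report something else, mostly with a low value. They report only what shows in the picture. A call takes as long as a camera call. They do not tell look-alikes from the thing itself.
- vision.cut_out(camera, thing): "region" (400x640 bool, what is visible of it) and "xy" ([column, row] in pixels, amid what is visible of it).
The state is a dict: "t": time; "q": joint angles; "joint_vel": joint speeds; "joint_torque": joint torques, N m; "eef_pos": TCP position; "tool_rot": TCP orientation; "contact_force": force on the tool from outside, world axes, zero at the start; "torque": the same for the moment, N m; "gripper_width": opening from 0.0 (shut) to 1.0 (fully open).
Only numpy, scipy, OpenCV 4.12 (cv2) and the standard library are available. Lean on these libraries where they do the work, as an engineer would, in place of code of your own. Each camera call takes 0.05 s, during which the arm holds its last target. There are 200 camera calls.

## Working session

There is one attempt and no reset: what is moved stays moved. The work goes in short steps, Python scripts to look and compute and a tool call to move; the robot and the scene stay as the last step left them, time stands still between calls to the robot, and variables do not carry over. Pictures are saved under pics/ and viewed, on a budget of 10 in all, crops included, one or two more only if the job needs it, and the job is handed in when it is done.

Besides the shell and the picture viewer there is one more tool, called after "Emit:" as a command line: name --pt "numbers of a row" for each row, then --argument value for the rest. send_rows: Moves the arm, as the interface text tells. Its arguments: {"type":"object","properties":{"moves":{"type":"array","items":{"type":"array","items":{"type":"number"}}},"grip_force":{"type":"number"}},"required":["moves"]}

```bash
mkdir -p pics; ls; python3 - <<'E'
from station import monitor, vision
import cv2,numpy as np
o=monitor.get_obs();print({k:np.round(v,3) for k,v in o.items()})
for c in("scene","top"):
    r=vision.read_camera(c);cv2.imwrite(f"pics/{c}0.png",r["img"][:,:,::-1])
    R=cv2.Rodrigues(np.array(r["rvec"]))[0];print(c,r["K"],-R.T@np.array(r["tvec"]).ravel(),R[2])
    for n in("bell","plunger_top","lid_handle","lid_hinge","pointer_tip","chest"):
        print(n,[(round(d["score"],2),np.round(d["xy"])) for d in vision.cut_out(c,n)])
E
```

```text
pics
{'t': np.float64(0.0), 'q': array([-1.423,  0.478,  0.022,  1.556, -0.011,  1.109, -0.083]), 'joint_vel': array([-0.001, -0.002,  0.001, -0.001, -0.   , -0.001,  0.002]), 'joint_torque': array([-0.0000e+00, -5.9646e+01,  1.6080e+00, -2.8119e+01,  1.2000e-02,
        1.0000e-02,  0.0000e+00]), 'eef_pos': array([0.171, 0.652, 0.23 ]), 'tool_rot': array([-0.559,  0.56 ,  0.432, -0.433]), 'contact_force': array([0.   , 0.066, 0.587]), 'torque': array([ 0.022, -0.006, -0.062]), 'gripper_width': np.float64(0.999)}
scene [[375.82924371   0.         315.65387126]
 [  0.         375.82924371 202.14525281]
 [  0.           0.           1.        ]] [ 0.96065316 -0.45209881  1.09209313] [-0.35178986  0.3858829  -0.8528413 ]
bell [(0.88, array([370., 178.])), (0.69, array([352., 208.])), (0.68, array([365., 147.]))]
plunger_top []
lid_handle [(0.63, array([275., 240.]))]
lid_hinge [(0.95, array([274., 247.]))]
pointer_tip [(0.63, array([256., 271.]))]
chest [(0.7, array([274., 250.]))]
top [[435.27005195   0.         318.0259309 ]
 [  0.         435.27005195 201.51761571]
 [  0.           0.           1.        ]] [ 0.31353044 -0.02775629  1.46204293] [ 0.18593226 -0.00307465 -0.98255775]
bell [(0.72, array([210., 237.])), (0.71, array([277., 195.])), (0.57, array([240., 206.]))]
plunger_top []
lid_handle [(0.87, array([366., 204.])), (0.69, array([413., 168.]))]
lid_hinge [(0.84, array([364., 204.]))]
pointer_tip [(0.62, array([410., 172.]))]
chest [(0.74, array([487., 274.])), (0.64, array([371., 206.])), (0.57, array([447., 260.]))]
```

View pics/scene0.png

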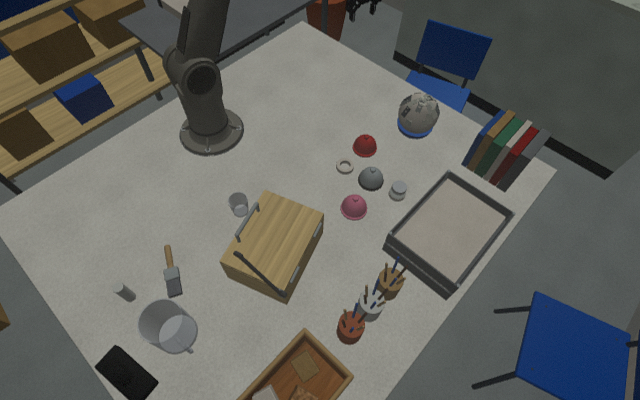

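View pics/top0.png

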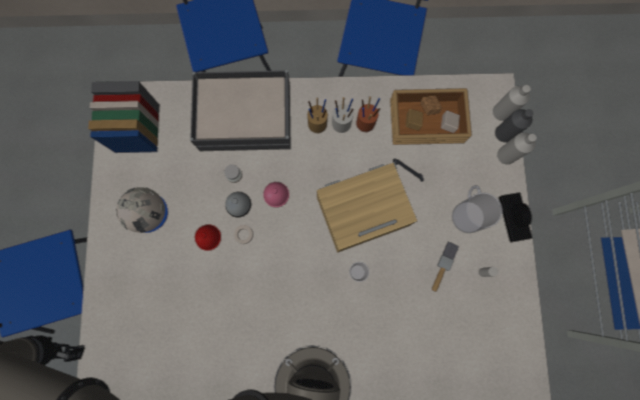

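Real bell candidates: grey at scene (371,178) / top (238,204); look-alikes red (365,146)/(207,237) and pink (354,207)/(276,194). The grey steel one fits. The chest front, with its handle, faces the robot; the pointer rises from the right far corner, with its tip at scene (236,254) and top about (424,180). Next: close crops and triangulation.

```bash
cat > h.py <<'E'
from station import monitor, vision
import cv2,numpy as np
from scipy.optimize import least_squares
def cam(c):
    r=vision.read_camera(c); r["rvec"]=np.array(r["rvec"],float); r["tvec"]=np.array(r["tvec"],float); return r
def proj(r,P): return cv2.projectPoints(np.asarray(P,float).reshape(-1,1,3),r["rvec"],r["tvec"],r["K"],None)[0].reshape(-1,2)
def plane(r,uv,z):
    R=cv2.Rodrigues(r["rvec"])[0];C=-R.T@r["tvec"].ravel();d=R.T@np.linalg.inv(r["K"])@[*uv,1];return C+d*(z-C[2])/d[2]
def tri(rs,uvs): return least_squares(lambda p:np.concatenate([proj(r,p)[0]-u for r,u in zip(rs,uvs)]),[.5,0,.1]).x
E
python3 - <<'E'
from h import *
s,t=cam("scene"),cam("top")
def crop(r,x,y,w,h,k=5): return cv2.resize(r["img"][y:y+h,x:x+w,::-1],None,fx=k,fy=k,interpolation=cv2.INTER_CUBIC)
a=crop(s,205,180,130,125,3); b=crop(t,305,150,130,110,3)
a=cv2.resize(a,(400,385));b=cv2.resize(b,(400,338))
c=cv2.resize(crop(s,345,155,60,40,4),(400,210)); d=cv2.resize(crop(t,215,185,60,40,4),(400,210))
L=np.vstack([a,c]);Rr=np.vstack([b,d]);H=600
I=np.zeros((H,800,3),np.uint8);I[:min(H,len(L)),:400]=L[:H];I[:len(Rr),400:]=Rr[:H]
I=np.clip(I.astype(float)*1.6,0,255).astype(np.uint8);cv2.imwrite("pics/crop1.png",I)
for z in(.03,):print("bell",plane(s,(371,180),z),plane(t,(238,204),z))
for n,z in(("glue_stick",.05),("paste_jar",.03),("tape_roll",.01),("cup",.04),("jug",.08),("globe",.1),("brush",.01)):
    for nm,r in(("scene",s),("top",t)):
        print(n,[(round(d["score"],2),np.round(plane(r,d["xy"],z)[:2],3)) for d in vision.cut_out(nm,n)])
for uv in((317,194),(397,163),(416,215),(337,249)):print(plane(t,uv,.129))
E
```

```text
bell [0.59891007 0.22527129 0.03      ] [0.5823924  0.23562142 0.03      ]
glue_stick [(0.54, array([ 0.347, -0.568]))]
glue_stick [(0.52, array([ 0.336, -0.57 ]))]
paste_jar [(0.69, array([0.694, 0.247]))]
paste_jar [(0.7, array([0.691, 0.258]))]
tape_roll [(0.65, array([0.48 , 0.214]))]
tape_roll [(0.57, array([0.463, 0.207]))]
cup [(0.91, array([ 0.342, -0.144]))]
cup [(0.6, array([ 0.349, -0.157])), (0.15, array([ 0.685, -0.35 ]))]
jug [(0.56, array([ 0.523, -0.543]))]
jug [(0.57, array([ 0.513, -0.542]))]
globe [(0.61, array([0.572, 0.52 ]))]
globe [(0.69, array([0.552, 0.525])), (0.36, array([ 0.679, -0.331]))]
brush [(0.73, array([ 0.375, -0.452])), (0.66, array([ 0.511, -0.149]))]
brush [(0.7, array([ 0.365, -0.437]))]
[ 0.58978138 -0.02927948  0.129     ]
[ 0.68408048 -0.2850502   0.129     ]
[ 0.51612249 -0.3343592   0.129     ]
[ 0.4168867  -0.08640419  0.129     ]
```

View pics/crop1.png

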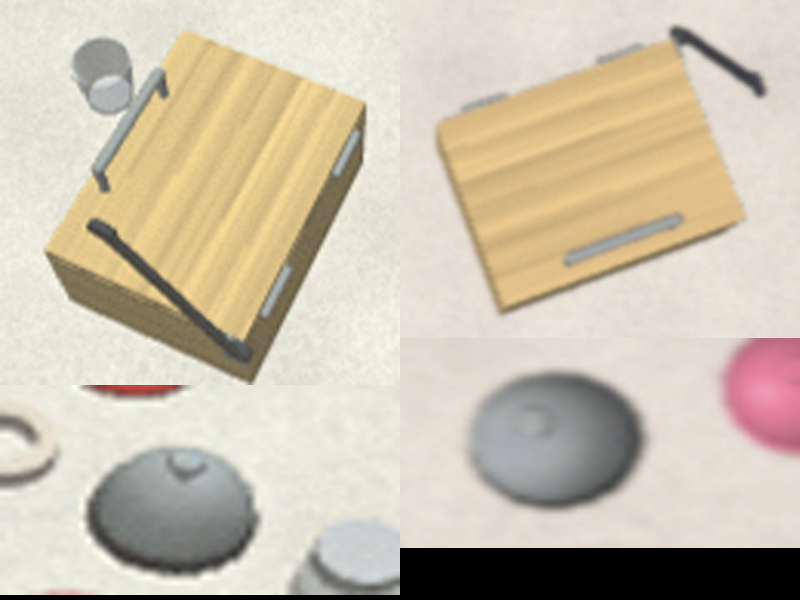

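The crops confirm the grey bell: its plunger is at crop (186,458) scene and (533,418) top. Also clear are the lid corners, the handle bar, and the pointer from pivot (245,352) to tip (100,228) in the scene crop. I'll fit the chest and pointer model to both views.

```bash
python3 - <<'E'
from h import *
s,t=cam("scene"),cam("top")
S=lambda x,y:(205+x/3.077,180+y/3.08); T=lambda x,y:(305+(x-400)/3.077,150+y/3.073)
pl=[(345+186/6.667,155+73/5.25),(215+133/6.667,185+80/5.25)]
print("plunger tri",tri([s,t],pl),plane(s,pl[0],.069),plane(t,pl[1],.069))
# local: chest origin at hinge (x back). lid corners top z=.129
L={'FL':(-.2,.13,.01),'BL':(0,.13,.01),'FR':(-.2,-.13,.01),'BR':(0,-.13,.01),'HL':(-.18,.055,.05),'HR':(-.18,-.055,.05),'PV':(0,-.142,0)}
obs=[(s,'FL',S(185,30)),(s,'BL',S(366,103)),(s,'FR',S(45,250)),(s,'HL',S(160,72)),(s,'HR',S(98,172)),(s,'PV',S(240,350)),
(t,'BL',T(437,127)),(t,'BR',T(673,38)),(t,'FR',T(744,218)),(t,'FL',T(503,312)),(t,'HL',T(568,260)),(t,'HR',T(680,219)),(t,'PV',T(678,35)),(s,'TP',S(97,227)),(t,'TP',T(761,91))]
def W(p,l):
    c,n=np.cos(p[2]),np.sin(p[2]);return np.array([p[0]+c*l[0]-n*l[1],p[1]+n*l[0]+c*l[1],.119+l[2]])
def loc(p,k): return (-.2*np.cos(p[3]),-.142,.2*np.sin(p[3])) if k=='TP' else L[k]
f=lambda p:np.concatenate([proj(r,W(p,loc(p,k)))[0]-np.array(u) for r,k,u in obs])
q=least_squares(f,[.63,-.16,.3,.8],loss='soft_l1');print(q.x)
for (r,k,u),e in zip(obs,f(q.x).reshape(-1,2)):print(k,e.round(1))
P=tri([s,t],[S(97,227),T(761,91)]);print("tip tri",P)
d=P-[*q.x[:2],.119];ax=np.array([np.cos(q.x[2]),np.sin(q.x[2]),0]);print("angle tri",np.arctan2(d[2],-d@ax),np.hypot(d[2],d@ax))
print("handle",W(q.x,(-.18,0,.05)))
from scipy.spatial.transform import Rotation as R
o=monitor.get_obs();w,*v=o["tool_rot"];print(R.from_quat([*v,w]).as_matrix().round(3))
E
```

```text
plunger tri [0.5880627  0.23887605 0.07025897] [0.58804616 0.24046439 0.069     ] [0.58777927 0.23852896 0.069     ]
[ 0.64636249 -0.14829559  0.33269843  1.00670017]
FL [-1.3 -1.2]
BL [-0.4 -1.3]
FR [-1.2 -0.6]
HL [-1.  -0.3]
HR [-0.5 -1.5]
PV [-1.1  1.8]
BL [-1.4 -1.7]
BR [-1.2 -0.7]
FR [ 0.2 -0.7]
FL [-0.  -1.9]
HL [ 0.6 -1.1]
HR [-1.7 -0.5]
PV [ 0.1 -0.1]
TP [-0.8  0.1]
TP [-1.6 -0.3]
tip tri [ 0.59208574 -0.31830646  0.28954447]
angle tri 1.0112075110085865 0.20123871033202717
handle [ 0.47623288 -0.20708263  0.169     ]
[[ 0.253 -0.    -0.967]
 [ 0.967  0.     0.253]
 [ 0.    -1.     0.   ]]
```

Plunger triangulates to (0.588, 0.239, 0.070), against an expected 0.069. The handle is at about (0.476, -0.207, 0.169), chest yaw 0.333 and pointer about 1.0. I'm starting towards the bell.

Emit:
send_rows --pt "0 0 0 -24 0 -42 0" --pt "0 0 0 -24 0 -42 0" --pt "0 0 0 -24 0 -42 0" --pt "0 0 0 -24 0 -42 0" --pt "0 0 0 -24 0 -42 0" --pt "0 0 0 -24 0 -42 0" --pt "0 0 0 -24 0 -42 0" --pt "0 0 0 -24 0 -42 0" --grip_force 40

```text
t: 2.4
eef_pos: [0.4492, 0.3826, 0.2301]
tool_rot: [0.558, -0.553, -0.438, 0.436]
contact_force: [1.2, 0.8, -0.3]
gripper_width: -0.002
```

```bash
cat > go.py <<'E'
import sys,numpy as np
from station import monitor
from scipy.spatial.transform import Rotation as R
# go.py x y z [jaw azimuth]
o=monitor.get_obs();w,*v=o["tool_rot"];M=R.from_quat([*v,w]).as_matrix()
d=(np.array(list(map(float,sys.argv[1:4])))-o["eef_pos"])*1000
print("t",o["t"],"eef",o["eef_pos"].round(4),"F",np.round(o["contact_force"],1),"g",o["gripper_width"],"q",np.round(o["q"],2))
print("tool delta mm",(M.T@d).round(1))
if len(sys.argv)>4:
    a=float(sys.argv[4]);x=np.array([np.cos(a),np.sin(a),0]);y=np.array([0,0,-1.]);N=np.c_[x,y,np.cross(x,y)]
    print("turn",R.from_matrix(M.T@N).as_rotvec().round(3))
E
python3 go.py .588 .239 .1 .333
```

```text
t 2.4 eef [0.4492 0.3826 0.2301] F [ 1.2  0.8 -0.3] g -0.0019997372179081925 q [-0.91  0.34  0.13  1.78 -0.06  1.03  0.58]
tool delta mm [-107.5  128.8 -169.3]
turn [-0.007  1.     0.003]
```

Emit:
send_rows --pt "0 0 0 -22 10 -34 0" --pt "0 0 0 -22 20 -34 0" --pt "0 0 0 -22 20 -34 0" --pt "0 0 0 -22 20 -34 0" --pt "0 0 0 -20 20 -33 0" --pt "0 0 0 0 30 0 0" --pt "0 0 0 0 0 0 0"

```text
t: 3.1
eef_pos: [0.6008, 0.224, 0.1081]
tool_rot: [0.559, -0.558, -0.437, 0.43]
contact_force: [-0.8, 1.1, -0.2]
gripper_width: -0.001
```

```bash
python3 go.py .588 .239 .069; python3 - <<'E'
from h import *
a=[]
for c,(x,y,w,h) in(("scene",(335,120,80,80)),("top",(200,160,80,80))):
    r=cam(c);a.append(cv2.resize(r["img"][y:y+h,x:x+w,::-1],(400,400),interpolation=2))
cv2.imwrite("pics/bell2.png",np.clip(np.hstack(a)*1.5,0,255).astype(np.uint8))
E
```

```text
t 3.1 eef [0.6008 0.224  0.1081] F [-0.8  1.1 -0.2] g -0.0009648032829021552 q [-0.58  0.55  0.17  1.76 -0.13  0.83  0.98]
tool delta mm [11.  39.1 16.3]
```

View pics/bell2.png

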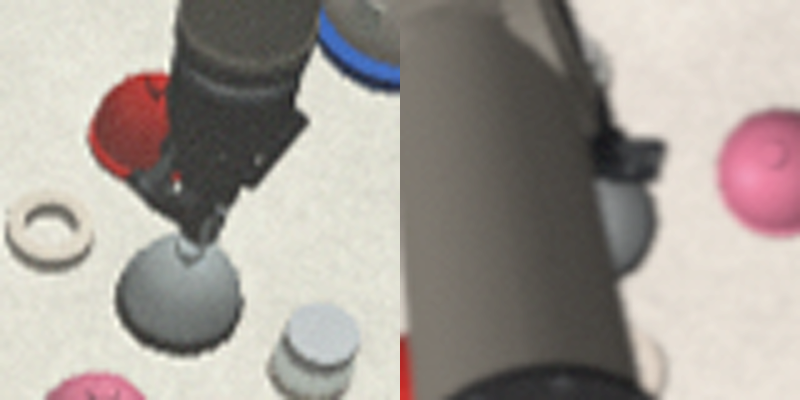

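The gripper is shut above the grey bell's knob (crop (195,245)). It overshot by about 20 mm, which I'm correcting before the press.

Emit:
send_rows --pt "0 0 0 11 10 16 0" --pt "0 0 0 0 10 0 0" --pt "0 0 0 0 0 0 0"

```text
t: 3.5
eef_pos: [0.5901, 0.246, 0.0952]
tool_rot: [0.558, -0.557, -0.443, 0.427]
contact_force: [-0.1, -0.6, 0.4]
gripper_width: -0.001
```

```bash
python3 go.py .588 .239 .0605
```

```text
t 3.5 eef [0.5901 0.246  0.0952] F [-0.1 -0.6  0.4] g -0.0008914268123584252 q [-0.61  0.56  0.17  1.78 -0.13  0.79  0.95]
tool delta mm [-8.  34.6  0.8]
```

Emit:
send_rows --pt "0 0 0 -8 0 1 0" --pt "0 0 0 0 15 0 0" --pt "0 0 0 0 0 0 0"

```text
t: 3.8
eef_pos: [0.5867, 0.2402, 0.0802]
tool_rot: [0.557, -0.556, -0.445, 0.427]
contact_force: [-0.3, -1.0, -0.5]
gripper_width: 0.004
```

```bash
python3 go.py .588 .239 .0605
```

```text
t 3.8 eef [0.5867 0.2402 0.0802] F [-0.3 -1.  -0.5] g 0.0036032724918043414 q [-0.6   0.57  0.16  1.8  -0.14  0.75  0.96]
tool delta mm [-1.3 19.7 -1.2]
```

Aligned to within 2 mm, so I'm pressing in small steps.

Emit:
send_rows --pt "0 0 0 0 8 0 0" --pt "0 0 0 0 5 0 0" --pt "0 0 0 0 3 0 0" --pt "0 0 0 0 2 0 0" --pt "0 0 0 0 0 0 0"

```text
t: 4.3
eef_pos: [0.5877, 0.24, 0.0612]
tool_rot: [0.558, -0.556, -0.444, 0.427]
contact_force: [-1.9, -0.2, 3.8]
gripper_width: 0.001
```

```bash
python3 go.py .588 .239 .0605
```

```text
t 4.3 eef [0.5877 0.24   0.0612] F [-1.9 -0.2  3.8] g 0.0007276872750156764 q [-0.6   0.6   0.15  1.81 -0.14  0.72  0.96]
tool delta mm [-0.9  0.7 -0.6]
```

Emit:
send_rows --pt "0 0 0 0 2 0 0" --pt "0 0 0 0 1 0 0" --pt "0 0 0 0 0 0 0"

```text
t: 4.6
eef_pos: [0.5877, 0.24, 0.0617]
tool_rot: [0.558, -0.556, -0.444, 0.427]
contact_force: [-2.1, -0.2, 3.1]
gripper_width: 0.001
```

A zero row resets the target to the measured pose, so the push relaxed. I'll push with a larger final row and read the force.

Emit:
send_rows --pt "0 0 0 0 3 0 0" --pt "0 0 0 0 4 0 0"

```text
t: 4.8
eef_pos: [0.5882, 0.2402, 0.0601]
tool_rot: [0.559, -0.556, -0.444, 0.426]
contact_force: [-19.7, -6.6, 50.0]
gripper_width: 0.005
```

The force jumped to 50 N, a firm stop. Releasing upward, then on to the chest.

Emit:
send_rows --pt "0 0 0 0 -10 0 0" --pt "0 0 0 0 -30 0 0" --pt "0 0 0 0 -50 0 0" --pt "0 0 0 0 -50 0 0" --pt "0 0 0 0 -40 0 0" --pt "0 0 0 0 0 0 0"

```text
t: 5.4
eef_pos: [0.5861, 0.2363, 0.2474]
tool_rot: [0.559, -0.556, -0.444, 0.425]
contact_force: [-0.7, 0.5, 0.3]
gripper_width: -0.001
```

```bash
python3 go.py .476 -.207 .235 .333; python3 - <<'E'
from h import *
r=cam("scene");print(vision.cut_out("scene","plunger_top")[:1] and vision.cut_out("scene","plunger_top")[0]["xy"])
cv2.imwrite("pics/bell3.png",cv2.resize(r["img"][140:200,335:415,::-1],(400,300),interpolation=2))
E
```

```text
t 5.4 eef [0.5861 0.2363 0.2474] F [-0.7  0.5  0.3] g -0.0005965043796230783 q [-0.63  0.38  0.2   1.68 -0.09  1.07  0.93]
tool delta mm [-456.9    1.9   -0.9]
turn [0.001 0.992 0.028]
[]
```

View pics/bell3.png

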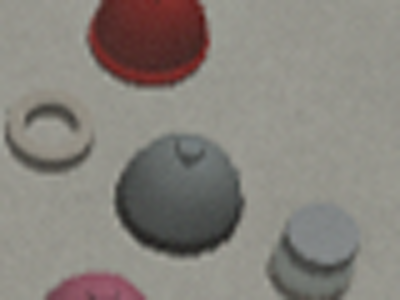

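The plunger is back up (crop (190,150)) and the surroundings are unmoved. Moving to the chest.

Emit:
send_rows --pt "0 0 0 -30 0 0 0.5" --pt "0 0 0 -45 0 0 0.5" --pt "0 0 0 -50 0 0 0.5" --pt "0 0 0 -50 0 0 0.5" --pt "0 0 0 -50 0 0 0.5" --pt "0 0 0 -50 0 0 0.5" --pt "0 0 0 -50 0 0 0.5" --pt "0 0 0 -50 0 0 0.5"

```text
t: 6.3
eef_pos: [0.4863, -0.1232, 0.2203]
tool_rot: [0.56, -0.548, -0.44, 0.44]
contact_force: [1.2, -0.3, -0.1]
gripper_width: 0.501
```

Emit:
send_rows --pt "0 0.15 0 -40 0 0 0.5" --pt "0 0.15 0 0 0 0 0.5" --pt "0 0.15 0 0 0 0 0.5" --pt "0 0.15 0 0 0 0 0.5" --pt "0 0.15 0 0 0 0 0.5" --pt "0 0.15 0 0 0 0 0.5" --pt "0 0 0 0 0 0 0.5"

```text
t: 7.0
eef_pos: [0.4641, -0.1725, 0.2069]
tool_rot: [0.697, -0.684, -0.141, 0.164]
contact_force: [-0.2, -0.1, -0.3]
gripper_width: 0.496
```

```bash
python3 go.py .476 -.207 .2 .333
```

```text
t 7.0 eef [ 0.4641 -0.1725  0.2069] F [-0.2 -0.1 -0.3] g 0.4964538400827912 q [-0.22  0.25  0.53  2.01 -0.15  0.97  0.82]
tool delta mm [ -3.6   6.1 -36.5]
turn [-0.023  0.102 -0.028]
```

Emit:
send_rows --pt "-0.02 0.1 -0.03 0 0 -33 0.5" --pt "0 0 0 0 0 0 0.5"

```text
t: 7.2
eef_pos: [0.4771, -0.202, 0.2034]
tool_rot: [0.698, -0.696, -0.119, 0.121]
contact_force: [0.4, 0.4, 0.2]
gripper_width: 0.501
```

```bash
python3 go.py .476 -.207 .2 .333;  python3 - <<'E'
from h import *
a=[]
for c,(x,y,w,h) in(("scene",(195,150,130,150)),("top",(305,130,130,150))):
    r=cam(c);a.append(cv2.resize(r["img"][y:y+h,x:x+w,::-1],(400,460),interpolation=2))
cv2.imwrite("pics/h4.png",np.clip(np.hstack(a)*1.5,0,255).astype(np.uint8))
E
```

```text
t 7.2 eef [ 0.4771 -0.202   0.2034] F [0.4 0.4 0.2] g 0.5012891645012222 q [-0.18  0.28  0.56  1.98 -0.18  0.93  0.81]
tool delta mm [-2.7  3.4 -4.3]
turn [-0.004  0.008 -0.002]
```

View pics/h4.png

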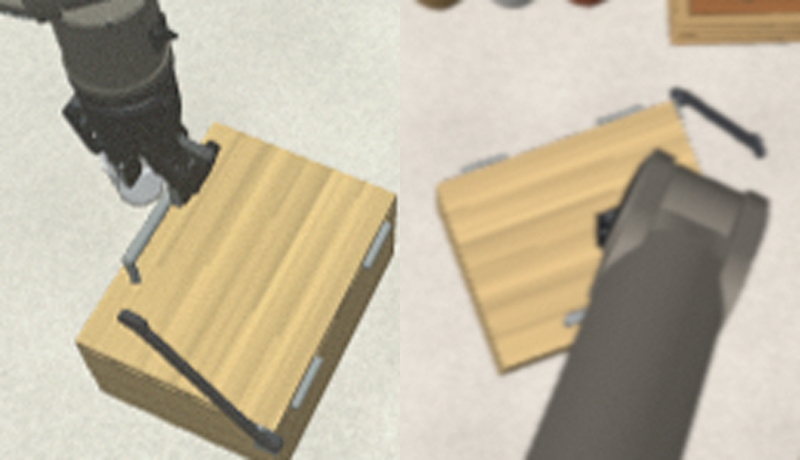

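The fingers straddle the bar (scene crop (165,200)) and nothing else is near. Descending.

Emit:
send_rows --pt "0 0 0 -3 10 -4 0.5" --pt "0 0 0 0 20 0 0.5" --pt "0 0 0 0 18 0 0.5" --pt "0 0 0 0 4 0 0.5" --pt "0 0 0 0 0 0 0.5"

```text
t: 7.8
eef_pos: [0.4729, -0.201, 0.1461]
tool_rot: [0.699, -0.692, -0.123, 0.129]
contact_force: [-0.1, 0.8, 0.3]
gripper_width: 0.501
```

```bash
python3 go.py .476 -.207 .15 .333
```

```text
t 7.8 eef [ 0.4729 -0.201   0.1461] F [-0.1  0.8  0.3] g 0.5006817085095985 q [-0.14  0.36  0.52  2.04 -0.25  0.82  0.88]
tool delta mm [ 0.8 -4.  -6.7]
turn [-0.011  0.025 -0.006]
```

Emit:
send_rows --pt "-0.01 0.02 -0.01 0 -4 -6 0.5" --pt "0 0 0 0 0 0 0" --pt "0 0 0 0 0 0 0" --pt "0 0 0 0 0 0 0" --pt "0 0 0 0 0 0 0" --pt "0 0 0 0 0 0 0" --grip_force 50

```text
t: 8.4
eef_pos: [0.4768, -0.2071, 0.1524]
tool_rot: [-0.697, 0.697, 0.122, -0.116]
contact_force: [1.6, -0.1, -2.7]
gripper_width: 0.124
```

```bash
python3 go.py .476 -.207 .15 .333
```

```text
t 8.4 eef [ 0.4768 -0.2071  0.1524] F [ 1.6 -0.1 -2.7] g 0.12377101603832347 q [-0.14  0.35  0.53  2.03 -0.25  0.81  0.87]
tool delta mm [-0.8  2.4  0.4]
turn [0.002 0.006 0.009]
```

Gripped at 10.5 mm opening, force small. Lifting along the arc (tool x = chest x, -y = up).

Emit:
send_rows --pt "0 0 0 2.5 -9 0 0" --pt "0 0 0 3.5 -9 0 0" --pt "0 0 0 3.5 -8.5 0 0" --pt "0 0 0 4 -8.5 0 0"

```text
t: 8.8
eef_pos: [0.4902, -0.2026, 0.1894]
tool_rot: [-0.697, 0.697, 0.122, -0.116]
contact_force: [4.5, 0.0, -5.7]
gripper_width: 0.115
```

```bash
cat > arc.py <<'E'
import sys,numpy as np
from station import monitor
from scipy.spatial.transform import Rotation as R
from scipy.optimize import minimize_scalar
P0=np.array([.4768,-.2071,.1524]);a=.333
rel=lambda th:np.array([-.18*np.cos(th)+.05*np.sin(th)+.18,0,.18*np.sin(th)+.05*np.cos(th)-.05])
Z=R.from_euler('z',a);o=monitor.get_obs();w,*v=o["tool_rot"];M=R.from_quat([*v,w]).as_matrix()
e=Z.inv().apply(o["eef_pos"]-P0)
th=minimize_scalar(lambda t:np.linalg.norm(e-rel(t)),bounds=(0,1.35),method='bounded').x
print("t",o["t"],"theta",th,"off mm",((e-rel(th))*1e3).round(1),"F",np.round(o["contact_force"],1),"g",o["gripper_width"].round(3))
for s in map(float,sys.argv[1:]):
    print("to",s,"tool mm",(M.T@(P0+Z.apply(rel(s))-o["eef_pos"])*1e3).round(1))
x=np.array([np.cos(a),np.sin(a),0]);y=np.array([0,0,-1.]);print("tilt fix",R.from_matrix(M.T@np.c_[x,y,np.cross(x,y)]).as_rotvec().round(3))
E
python3 arc.py .3 .4 .5
```

```text
Traceback (most recent call last):
  File "arc.py", line 10, in <module>
    print("t",o["t"],"theta",th,"off mm",((e-rel(th))*1e3).round(1),"F",np.round(o["contact_force"],1),"g",o["gripper_width"].round(3))
                                                                                                           ^^^^^^^^^^^^^^^^^^^^^^^^
AttributeError: 'float' object has no attribute 'round'
```

```bash
sed -i 's/o\["gripper_width"\].round(3)/o["gripper_width"]/' arc.py; python3 arc.py .3 .4 .5
```

```text
t 8.8 theta 0.21238116669916582 off mm [-0.4 -0.1  0.2] F [ 4.5  0.  -5.7] g 0.11524754736935057
to 0.3 tool mm [  8.8 -13.9   0. ]
to 0.4 tool mm [ 19.7 -29.   -0.1]
to 0.5 tool mm [ 32.2 -42.9  -0.2]
tilt fix [0.003 0.005 0.008]
```

Emit:
send_rows --pt "0 0 0 4 -6.3 0 0" --pt "0 0 0 5 -7.8 0 0" --pt "0 0 0 5.3 -7.7 0 0" --pt "0 0 0 5.6 -7.4 0 0" --pt "0 0 0 6 -7.1 0 0" --pt "0 0 0 6.3 -6.9 0 0" --pt "0 0 0 6.7 -6.5 0 0" --pt "0 0 0 7 -6.2 0 0"

```text
t: 9.6
eef_pos: [0.5355, -0.1871, 0.2503]
tool_rot: [-0.696, 0.698, 0.121, -0.116]
contact_force: [4.3, -3.3, -9.3]
gripper_width: 0.12
```

```bash
python3 arc.py .7 .8 .9
```

```text
t 9.6 theta 0.6265057865785275 off mm [-1.5 -0.3  1.9] F [ 4.3 -3.3 -9.3] g 0.11985892583889086
to 0.7 tool mm [12.6 -6.2  0.2]
to 0.8 tool mm [ 28.5 -15.9   0.1]
to 0.9 tool mm [ 45.4 -23.9   0. ]
tilt fix [0.004 0.004 0.006]
```

Emit:
send_rows --pt "0 0 0 6 -4 0 0" --pt "0 0 0 7 -4 0 0" --pt "0 0 0 7.5 -4.5 0 0" --pt "0 0 0 8 -4.5 0 0" --pt "0 0 0 8 -4 0 0" --pt "0 0 0 8 -3.5 0 0"

```text
t: 10.2
eef_pos: [0.5769, -0.173, 0.2783]
tool_rot: [-0.697, 0.697, 0.117, -0.118]
contact_force: [-2.9, -1.4, 0.6]
gripper_width: 0.118
```

```bash
python3 arc.py .95 1.0;  python3 - <<'E'
from h import *
a=[]
for c,(x,y,w,h) in(("scene",(205,170,130,150)),("top",(305,130,130,150))):
    r=cam(c);a.append(cv2.resize(r["img"][y:y+h,x:x+w,::-1],(400,460),interpolation=2))
    for n in("pointer_tip","lid_handle"):
        D=vision.cut_out(c,n);print(c,n,[(round(d["score"],2),np.round(d["xy"])) for d in D])
cv2.imwrite("pics/l5.png",np.clip(np.hstack(a)*1.5,0,255).astype(np.uint8))
E
```

```text
t 10.2 theta 0.9004068341418221 off mm [-1.6 -0.5  3.8] F [-2.9 -1.4  0.6] g 0.1178274922168027
to 0.95 tool mm [10.2  0.4  0.5]
to 1.0 tool mm [19.1 -2.6  0.5]
tilt fix [ 0.     0.001 -0.001]
scene pointer_tip [(0.75, array([256., 272.])), (0.74, array([417., 114.]))]
scene lid_handle []
top pointer_tip [(0.62, array([414., 170.])), (0.3, array([241., 233.]))]
top lid_handle [(0.85, array([340., 191.]))]
```

View pics/l5.png

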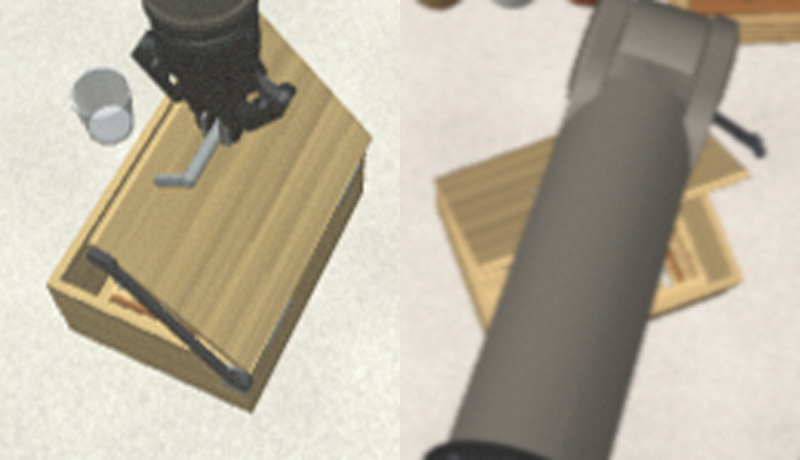

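The lid is nearly up. In the scene crop its right edge runs from about (240,385) to (95,245), close behind the pointer; the gripper still holds the bar, and the pointer has not moved. The bar slid about 4 mm along the fingers. I'll measure lid and pointer angles with an overlay.

```bash
cat > ov.py <<'E'
from h import *
import sys
H=np.array([.64636,-.1483,.119]);a=.3327
Rz=np.array([[np.cos(a),-np.sin(a),0],[np.sin(a),np.cos(a),0],[0,0,1]])
def lidp(th,l):
    c,s=np.cos(th),np.sin(th);l=np.atleast_2d(l);return H+np.c_[l[:,0]*c+l[:,2]*s,l[:,1],-l[:,0]*s+l[:,2]*c]@Rz.T
def view(name,ths,tp,sh=(0,0)):
    out=[]
    for c,(x,y,w,h) in(("scene",(220,235,80,90)),("top",(375,150,80,90))):
        r=cam(c);k=5;I=np.clip(cv2.resize(r["img"][y:y+h,x:x+w,::-1],None,fx=k,fy=k,interpolation=2)*1.5,0,255).astype(np.uint8)
        def dr(P,col):
            p=((proj(r,P)-[x,y]+.5)*k-.5).round().astype(int);cv2.polylines(I,[p.reshape(-1,1,2)],False,col,1)
        for th,col in zip(ths,((255,0,0),(0,0,255))):
            dr(lidp(th,[(0,-.13,.01),(-.2,-.13,.01),(-.2,.13,.01)]),col);dr(lidp(th,[(0,-.13,0),(-.2,-.13,0),(-.2,.13,0)]),col)
        dr(lidp(tp,[(0,-.139,0),(-.2,-.139,0),(-.212,-.139,0)]),(0,255,0)); dr(lidp(tp,[(0,-.145,0),(-.212,-.145,0)]),(0,255,0))
        out.append(I)
    cv2.imwrite(name,np.hstack(out))
E
python3 -c "
from ov import *
view('pics/ov1.png',[.89,1.0],1.0)"
```

```text
(no output)
```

View pics/ov1.png

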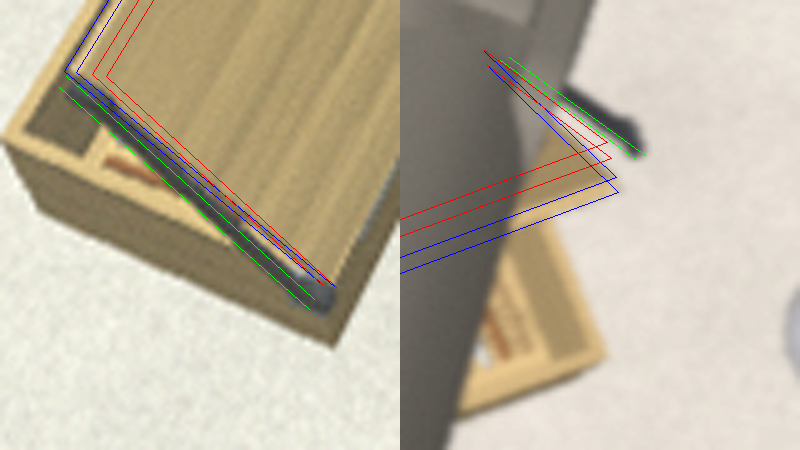

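The overlay is slightly biased in both views, by about 1–3 px. I'll get the pointer angle from its own two ends in the unobstructed first pictures, where a common bias cancels.

```bash
python3 - <<'E'
from h import *
a=.3327
rs=[];E=[]
for c,(x,y,w,h) in(("scene",(225,240,75,65)),("top",(388,152,42,34))):
    r=cam(c);rs.append(r);I=cv2.imread(f"pics/{c}0.png");g=I.max(2)[y:y+h,x:x+w]
    m=(g<(70 if c=="scene" else 85)).astype(np.uint8);n,lb,st,ce=cv2.connectedComponentsWithStats(m,connectivity=8)
    k=1+np.argmax(st[1:,4]);v,u=np.nonzero(lb==k);wt=(110.-g[v,u]).clip(1);p=np.c_[u+x,v+y].astype(float)
    mu=np.average(p,0,wt);d=np.linalg.svd((p-mu)*wt[:,None]**.5,full_matrices=False)[2][0];d*=np.sign(d@([-1,-1] if c=="scene" else [1,1]))
    s=(p-mu)@d;print(c,st[1:,4],mu,d,s.min(),s.max());E.append((mu,d,s.min()-.5,s.max()+.5))
    # widths along
    q=(p-mu)@[-d[1],d[0]];print([ (int(b),round(np.ptp(q[(s>=b)&(s<b+3)]) if ((s>=b)&(s<b+3)).any() else 0,1)) for b in np.arange(s.min(),s.max(),3)])
# unknown: P pivot-line point; project model ends: pivot hub end +e, tip end -.212
def f(p):
    th,X,Y,Z,e=p;ax=np.array([-np.cos(a)*np.cos(th),-np.sin(a)*np.cos(th),np.sin(th)]);Q=np.array([X,Y,Z]);o=[]
    for r,(mu,d,s0,s1) in zip(rs,E):
        o+=[*(proj(r,Q-e*ax)[0]-mu-d*s0),*(proj(r,Q+.212*ax)[0]-mu-d*s1)]
    return np.array(o)
x=least_squares(f,[1,.69,-.28,.119,.01],x_scale=[.1,.01,.01,.01,.01]);print(x.x,x.fun.round(2))
H=np.array([.64636,-.1483]);print("expect pivot",H+.142*np.array([np.sin(a),-np.cos(a)]))
for da in(-.03,.03):
    a+=da;print(da,least_squares(f,x.x,x_scale=[.1,.01,.01,.01,.01]).x);a-=da
E
```

```text
scene [  4 273   1   1   1   3   1   1   1   3   1   1   1   2   1   1   1   1
   3   4] [261.30918629 275.73914944] [-0.74425999 -0.66789001] -31.98477445596899 36.25664548054509
[(-31, np.float64(6.4)), (-28, np.float64(7.1)), (-25, np.float64(5.6)), (-22, np.float64(3.6)), (-19, np.float64(3.6)), (-16, np.float64(2.9)), (-13, np.float64(3.6)), (-10, np.float64(3.6)), (-7, np.float64(2.8)), (-4, np.float64(2.2)), (-1, np.float64(2.8)), (1, np.float64(2.2)), (4, np.float64(2.9)), (7, np.float64(3.0)), (10, np.float64(2.2)), (13, np.float64(2.2)), (16, np.float64(2.2)), (19, np.float64(2.9)), (22, np.float64(3.0)), (25, np.float64(2.9)), (28, np.float64(4.2)), (31, np.float64(4.8)), (34, np.float64(3.6))]
top [138] [408.35938136 168.85171619] [0.83445503 0.55107605] -18.245757783450337 17.80941393641365
[(-18, np.float64(3.6)), (-15, np.float64(5.0)), (-12, np.float64(3.1)), (-9, np.float64(3.1)), (-6, np.float64(3.3)), (-3, np.float64(3.3)), (0, np.float64(3.1)), (2, np.float64(3.3)), (5, np.float64(3.6)), (8, np.float64(3.6)), (11, np.float64(3.9)), (14, np.float64(3.9)), (17, np.float64(0.0))]
[ 1.00411239  0.6968377  -0.28136194  0.12392369  0.0127339 ] [ 0.3   0.44 -0.37 -0.37  1.23  0.09 -1.2  -0.09]
expect pivot [ 0.69273665 -0.28251329]
-0.03 [ 1.00039431  0.6979103  -0.28297217  0.12395302  0.01174566]
0.03 [ 1.00859325  0.69564514 -0.27982739  0.12387143  0.01378388]
```

Three estimates of the pointer agree: 1.004 to 1.011 rad. Lid by kinematics is about 0.89; raising it the remaining 0.115.

Emit:
send_rows --pt "0 0 0 5 -2 0 0" --pt "0 0 0 6 -2 0 0" --pt "0 0 0 6 -2 0 0" --pt "0 0 0 3 -1 0 0" --pt "0 0 0 0 0 0 0"

```text
t: 11.2
eef_pos: [0.5976, -0.166, 0.2867]
tool_rot: [-0.697, 0.698, 0.118, -0.118]
contact_force: [-4.0, -1.9, 2.9]
gripper_width: 0.117
```

```bash
python3 arc.py 1.0;  python3 - <<'E'
from h import *
a=[]
for c,(x,y,w,h) in(("scene",(215,225,80,90)),("top",(375,140,80,90))):
    r=cam(c);cv2.imwrite(f"pics/{c}_r.png",r["img"][:,:,::-1]);a.append(cv2.resize(r["img"][y:y+h,x:x+w,::-1],(400,450),interpolation=2))
cv2.imwrite("pics/l6.png",np.clip(np.hstack(a)*1.8,0,255).astype(np.uint8))
E
```

```text
t 11.2 theta 1.022692565331163 off mm [-1.3 -0.6  4.6] F [-4.  -1.9  2.9] g 0.11698706128364254
to 1.0 tool mm [-2.7  5.8  0.6]
tilt fix [0.001 0.002 0.001]
```

View pics/l6.png

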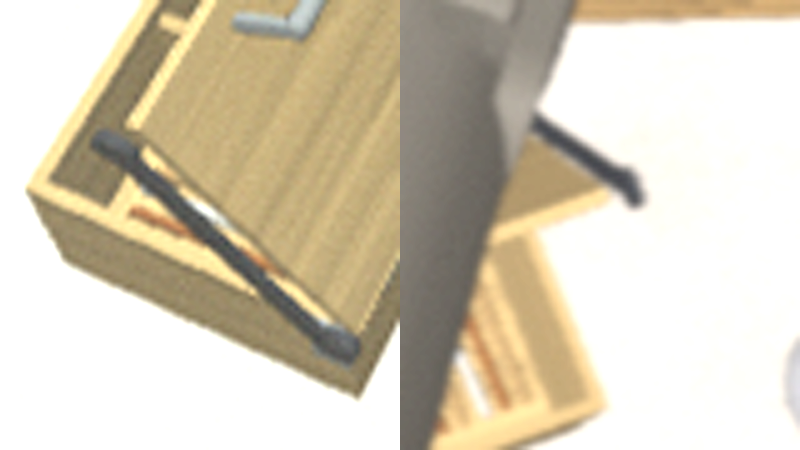

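In the scene crop the lid edge runs (350,330)→(140,130) beside the pointer (345,345)→(105,140), nearly parallel. In the top crop the lid corner is at about (610,190) and the tip at (632,185). I'll check these against predictions for several angles.

```bash
python3 - <<'E'
from ov import *
H+= [.002,.001,.002]
for c,(x,y) in(("scene",(215,225)),("top",(375,140))):
    r=cam(c);f=lambda P:((proj(r,P)-[x,y]+.5)*5-.5).round(0)
    tp=f(lidp(1.005,[(-.2,-.142,0),(0,-.142,0)]));print(c,"tip,pivot",tp.tolist())
    for th in(.95,1.0,1.05):
        p=f(lidp(th,[(-.2,-.13,.01),(-.2,-.13,0),(0,-.13,.01)]))-tp[0];print(th,"rel tip: top corner, under corner, hinge top",p.tolist())
# pointer recheck: same dark mask, before vs now
for c,(x,y,w,h) in(("scene",(225,240,75,65)),("top",(405,160,25,24))):
    for s in("0","_r"):
        g=cv2.imread(f"pics/{c}{s}.png").max(2)[y:y+h,x:x+w];n,lb,st,ce=cv2.connectedComponentsWithStats((g<70).astype(np.uint8));k=1+np.argmax(st[1:,4]);print(c,s,st[k],ce[k].round(1))
E
```

```text
scene tip,pivot [[109.0, 145.0], [340.0, 354.0]]
0.95 rel tip: top corner, under corner, hinge top [[12.0, -22.0], [-2.0, -23.0], [255.0, 191.0]]
1.0 rel tip: top corner, under corner, hinge top [[26.0, -19.0], [12.0, -21.0], [255.0, 192.0]]
1.05 rel tip: top corner, under corner, hinge top [[41.0, -16.0], [26.0, -19.0], [256.0, 192.0]]
top tip,pivot [[230.0, 195.0], [103.0, 104.0]]
0.95 rel tip: top corner, under corner, hinge top [[-20.0, 9.0], [-16.0, 25.0], [-147.0, -98.0]]
1.0 rel tip: top corner, under corner, hinge top [[-24.0, -8.0], [-20.0, 9.0], [-148.0, -99.0]]
1.05 rel tip: top corner, under corner, hinge top [[-28.0, -24.0], [-24.0, -8.0], [-148.0, -99.0]]
scene 0 [  8  11  55  48 273] [36.7 36. ]
scene _r [  8  11  55  47 273] [34.5 34.2]
top 0 [ 0  5 18 16 69] [ 9.1 12.6]
top _r [ 0  5 18 16 69] [ 8.9 12.5]
```

```bash
python3 - <<'E'
from ov import *
H+=[.002,.001,.002];out=[]
for c,(x,y,w,h) in(("scene",(228,238,40,45)),("top",(397,158,40,45))):
    r=cam(c);k=10;I=np.clip(cv2.resize(r["img"][y:y+h,x:x+w,::-1],None,fx=k,fy=k,interpolation=2)*1.4,0,255).astype(np.uint8)
    # align so projected tip circle centre matches: use line of pointer as drawn for judging
    for th,col in((1.0,(255,0,0)),(1.05,(0,0,255))):
        for z in(0,.01):
            p=((proj(r,lidp(th,[(-.1,-.13,z),(-.2,-.13,z),(-.2,-.03,z)]))-[x,y]+.5)*k-.5).round().astype(int);cv2.polylines(I,[p.reshape(-1,1,2)],False,col,1)
    ph=np.linspace(0,6.28,40);p=((proj(r,lidp(1.005,np.c_[-.2+.012*np.cos(ph),0*ph-.139-(.006 if c=='top' else .006),.012*np.sin(ph)]))-[x,y]+.5)*k-.5).round().astype(int)
    cv2.polylines(I,[p.reshape(-1,1,2)],True,(0,255,0),1);out.append(I)
cv2.imwrite("pics/ov2.png",np.hstack(out))
E
```

```text
(no output)
```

View pics/ov2.png

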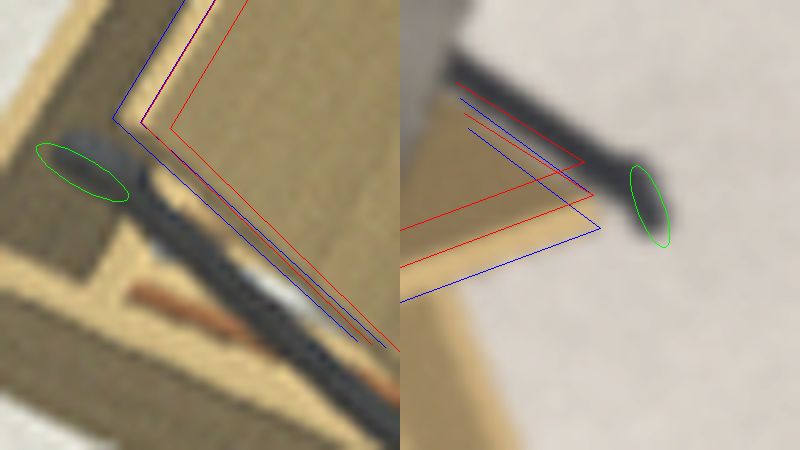

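In both views the lid's front face fits the 1.00 rad outline (kinematics say 1.015). The pointer estimates span 1.00 to 1.02, so they agree within measurement. The pointer's bounding box is unchanged. Checking the hold, then handing in.

```bash
python3 arc.py; python3 - <<'E'
from station import monitor,order
print(order.hand_in())
E
python3 arc.py
```

```text
t 11.5 theta 1.0185791330933787 off mm [-1.3 -0.6  4.6] F [-3.1 -1.8  2.4] g 0.11597236742337559
tilt fix [0.    0.001 0.   ]
the job is handed in; nothing more can be done
None
the job is handed in; nothing more can be done
```

I rang the grey steel bell, raised the chest lid in line with the pointer, and handed the job in at 11.5 s with the gripper still holding the handle.

- **Bell:** I pressed the plunger to its stop. The spring read about 4 N, then the force jumped to 50 N at the fingertips with the tool at z = 60 mm. A picture after release showed the plunger back up. The red and pink look-alikes were not touched.
- **Lid angle:** The arm's motion puts the lid at about 1.015 rad, and the image overlays at about 1.00. The pointer measured 1.004 to 1.011, or up to about 1.02 by one overlay. They agree only to about 0.02 rad, so a small mismatch could remain.
- **Hold:** At hand-in the wrist force was about 4 N and the pose was steady. The handle bar had slid about 4 mm along the fingers during the lift, but the grip held.
- **Pointer and bystanders:** The pointer's outline was the same before and after, within a pixel. No bystander looked shifted in the close-up pictures I took, but I did not re-measure each one.

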